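# Nudge a bearing cap home in a three-pin nest

## Task

Pick the middle-sized of the three bearing caps off the bench, set it flat on the nest plate on the open side of the three pins, about 3 cm short of them, and let go. Then nudge it from behind, with a light but definite push, until it sits against all three pins, and leave it there lying flat. Leave the other two caps where they are.

Things in the scene. Friction and masses are not known exactly. Their poses are not given: they have to be found in the camera images.
- cap_center (a point): The cap to seat: middle-sized of three loose turned aluminium bearing caps of one shape, lying flat on the bench: a disc 54 mm in diameter, its cylindrical rim 18 mm high, with a round boss 23 mm across standing 6 mm higher in the middle of the top. About 0.15 kg. The point is on its axis, half-way up the rim (9 mm above its underside); z is its axis, up.
- pins: Nest: three steel pins, 12 mm thick, 24 mm high, on a fixed dark steel plate 160 x 130 x 20 mm. Origin: the seat, on the plate's top face (z 20 mm), where the axis of the 54 mm cap stands when it touches all three. x: level, to the middle pin, away from the robot. Pin axes: 33 mm from origin at 0, +55, -55 deg from x; open to -x. The bare plate reaches 105 mm to -x, 55 to +x, 65 to each side.
- large_cap_center (a point): Bystander: the large cap, same shape, 76 mm in diameter, rim 18 mm high. Lies flat on the bench; the point is on its axis, 9 mm above its underside. Leave it alone.
- small_cap_center (a point): Bystander: the small cap, same shape, 36 mm in diameter, rim 18 mm high. Lies flat on the bench; the point is on its axis, 9 mm above its underside. Leave it alone.
Mind the look-alikes: they are no part of the job. What is shaped like the part that bears pins but pink is not meant.

How it is judged:
By the outcome, as a careful person would: the job done as asked, in the order asked, and still so for the second after the job is handed in, with the robot touching nothing.
It also fails if it takes over 50 s, if anything falls off the work surface, if the arm or the gripper's body presses on something with over 40 N, if the wrist force passes 120 N, or if a joint passes its speed limit or range.

## Robot

A 6-joint arm with a two-finger parallel gripper is mounted at the origin on the work surface. World frame = base frame: x ahead of the robot, y to its left, z up, the work surface at z = 0. Lengths are in m, angles in degrees, forces in N, time in s.
With the tool pointing down it reaches from about 0.4 to 0.825 m from the base axis. Payload 7 kg.
Tool frame: the origin (TCP) lies between the finger pads; the fingertips stand 22 mm ahead of it and the grasp point (between the pads) lies 3 mm ahead of it; z points along the fingers, y is the direction in which the jaws open and shut (so a half turn about z gives the same grasp; the last joint's range is limited). The gripper opens to 88 mm and grips with 3 to 60 N. Pads are 19 mm wide; open, the fingers measure 130 mm over their backs; the gripper's body (78 mm by 193 mm) begins 47 mm behind the grasp point.
Start: joints at [88.069, 20.546, 0.682, 0, -70.136, -16.507], TCP at [0.213, 0.64, 0.249] pointing down, gripper open.
Joint ranges: [-176.03, 176.03], [-82.01, 121.73], [-58.28, 71.71], [-173.87, 95.51], [-174.79, -0.11], [-173.66, 173.66]. Speed limits (degrees/s): [136.94, 136.94, 172.46, 180, 180, 180].

## Interface

Orientations are given as [roll, pitch, yaw] about the fixed x, y, z axes, in that order (R = Rz(yaw) Ry(pitch) Rx(roll)).
In Python, from plant import telemetry, cams, r gives the robot as it stands.
- The arm moves only by the tool carry_out, never from a script. Its argument "commands" is one flat list of numbers, 5 for each row, row after row: the shift along the world's x, y, z as a fraction of full scale, then the turn about the world's z as a fraction of full scale, then the gripper's target within -1 to 1 (shut at 1, half-way at 0, fully open at -1). In form: [x, y, z, turn, claw, x, y, z, turn, claw, ...]. A call has 1 to 8 rows; each row shifts and turns the commanded pose from where the row before left it; what a row does not reach is not made up. Full scale, the value 1, is 0.04 m for a shift and 4 degrees for a turn. A row lasts 1/10 s, in which the tool goes at most 50 mm and 8.59 degrees, less where a joint would pass 70% of its speed; a pose out of reach is approached as far as the arm can. A call with a number of a shift or a turn outside -1 to 1 is refused whole. A call with a gripper value outside its range is refused whole. The fingers move at their own pace and stop on an object; "grip_force" is the grip in N (left out, the last holds). Time passes only in rows, so rows that do not move let the fingers close. It gives the time, the measured TCP pose, the force and the opening at its end, in the units of the state.
- telemetry.get_state(): the state, without advancing time (a new reading comes with each control period).
- cams.capture(name): name is "scene" or "top"; returns a dict with "frame" (420x560x3 uint8, red, green, blue), "camera_matrix" (3x3 intrinsics, pixels), "k1" (the pictures are not rectified: a ray, as slopes to the right and down, at radius r is drawn at 1 + k1 r^2 times it, then the intrinsics apply), "camera_from_world" (4x4, takes a point from world to camera coordinates). Camera axes: x right, y down, z forward; pixel columns grow to the right and rows downward; lengths in m; the calibration is good to about 2 mm. A picture is of the moment at which its call begins. There is no depth.
- r.close_job(): hands the job in, once; it reports no verdict.
The state is a dict: "time_s": time; "joints": joint angles; "qd": joint speeds; "joint_torque": joint torques, N m; "tcp_pos": TCP position; "eef_rot": TCP orientation; "contact_force": force on the tool from outside, world axes, zero at the start; "moment": the same for the moment, N m; "gripper_width": finger opening in m.
Only numpy, scipy, OpenCV 4.12 (cv2) and the standard library are available. Lean on these libraries where they do the work, as an engineer would, in place of code of your own. Each camera call takes 0.05 s, during which the arm holds its last target. There are 200 camera calls.

## Working session

There is one attempt and no reset: what is moved stays moved. The work goes in short steps, Python scripts to look and compute and a tool call to move; the robot and the scene stay as the last step left them, time stands still between calls to the robot, and variables do not carry over. Pictures are saved under pics/ and viewed, about 8 in all and at most 12, crops included, and the job is handed in when it is done.

Besides the shell and the picture viewer there is one more tool, called after ">>>" by a JSON object that holds its "name" and its "arguments", one argument or row to a line. carry_out: Moves the arm, as the interface text tells. Shift numbers are shares of 0.04 m and turn numbers shares of 4 degrees, none past 1 either way. Its arguments: {"type":"object","properties":{"commands":{"type":"array"},"grip_force":{"type":"number"}},"required":["commands"]}

```bash
mkdir -p pics; cat > h.py <<'E'
import numpy as np, cv2
from plant import telemetry, cams, r
def cap(n, f=None):
    c=cams.capture(n)
    if f: cv2.imwrite('pics/'+f, c['frame'][:,:,::-1])
    return c
def ray(c,uv,z):
    K=c['camera_matrix'];d=np.array([c['k1'],0,0,0,0.])
    p=cv2.undistortPoints(np.array([[uv]],float),np.array(K),d)[0,0] if 1 else 0
    T=np.array(c['camera_from_world']);R=T[:3,:3];o=-R.T@T[:3,3];v=R.T@np.array([p[0],p[1],1])
    return o+v*(z-o[2])/v[2]
def proj(c,P):
    T=np.array(c['camera_from_world']);P=np.atleast_2d(np.array(P,float))
    return cv2.projectPoints(P,cv2.Rodrigues(T[:3,:3])[0],T[:3,3],np.array(c['camera_matrix']),np.array([c['k1'],0,0,0,0.]))[0][:,0]
E
python3 - <<'E'
from h import *
a=cap('scene');b=cap('top')
cv2.imwrite('pics/s.png',a['frame'][:,:,::-1]);cv2.imwrite('pics/t.png',b['frame'][:,:,::-1])
print(telemetry.get_state())
for c in(a,b):
    T=np.array(c['camera_from_world']);print(-T[:3,:3].T@T[:3,3],T[2,:3],c['k1'],c['camera_matrix'][0])
E
```

```text
{'time_s': 0.1, 'joints': array([ 8.80708461e+01,  2.05860042e+01,  6.40836034e-01, -1.78842441e-02,
       -7.01360293e+01, -1.65058047e+01]), 'qd': array([-0.00334641, -0.12398043,  0.02663183,  0.06639899,  0.11824341,
       -0.05639953]), 'joint_torque': array([-1.25208488e-03, -5.84157479e+01,  2.93755299e+01,  7.01562569e+00,
        1.01411686e-02, -5.35088816e-05]), 'tcp_pos': array([0.21336046, 0.63997865, 0.24774464]), 'eef_rot': array([ 1.79917371e+02, -6.95072639e-03, -1.84410424e+01]), 'contact_force': array([-0.27827431,  0.40645213, -0.41053763]), 'moment': array([-0.0402968 ,  0.00557317,  0.04843917]), 'gripper_width': 0.08751873931320146}
[ 0.91298955 -0.48783062  0.82939822] [-0.34884097  0.59445918 -0.72451933] -0.12296063267120015 [445.25774123   0.         272.41474811]
[0.40374279 0.14553371 1.29962703] [ 0.10384948 -0.00832666 -0.99455817] -0.053747489471908355 [441.17020012   0.         267.48512995]
```

View pics/s.png

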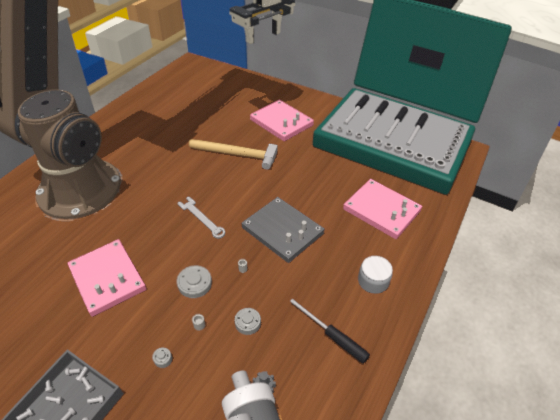

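View pics/t.png

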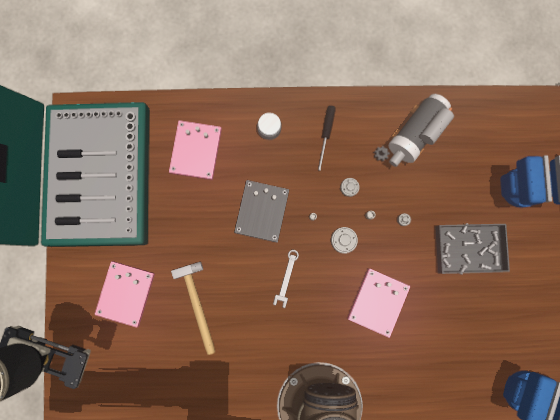

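The scene view shows caps at (194,281), (248,320) and (162,357), and the top view shows the same three at (344,240) large, (349,187) middle and (405,219) small. (312,216) and (370,215) are nuts and (269,125) is a plain can. The dark plate is at (262,211) in top; the other three plates are pink decoys. Next I'll measure these and confirm in a crop.

```bash
cat > m.py <<'E'
from h import *
def blobs(c,win,z,lo=105,sat=60,amin=100):
    x0,y0,x1,y1=win;f=c['frame'][y0:y1,x0:x1];h=cv2.cvtColor(f,cv2.COLOR_RGB2HSV)
    m=((h[...,1]<sat)&(h[...,2]>lo)).astype(np.uint8)
    cs,_=cv2.findContours(m,cv2.RETR_EXTERNAL,cv2.CHAIN_APPROX_NONE);out=[]
    for k in cs:
        k=cv2.convexHull(k)
        if cv2.contourArea(k)<amin: continue
        P=np.array([ray(c,p[0]+[x0,y0],z)[:2] for p in k],np.float32)
        (cx,cy),rad=cv2.minEnclosingCircle(P);out.append((np.round(P.mean(0),4),round(cx,4),round(cy,4),round(rad*2e3,1),(k[:,0].mean(0)+[x0,y0]).round(1)))
    return out
E
python3 - <<'E'
from m import *
a=cap('scene');b=cap('top')
print('top');[print(o) for o in blobs(b,(325,170,425,260),.018,90)]
print('scene');[print(o) for o in blobs(a,(150,255,270,375),.012,90)]
# plate corners
f=b['frame'];h=cv2.cvtColor(f,cv2.COLOR_RGB2HSV);m=((h[...,1]<70)&(h[...,2]<140)).astype(np.uint8)
m[:, :225]=0;m[:,300:]=0;m[:170]=0;m[250:]=0
k=max(cv2.findContours(m,cv2.RETR_EXTERNAL,cv2.CHAIN_APPROX_NONE)[0],key=cv2.contourArea)
P=np.array([ray(b,p[0],.02)[:2] for p in k],np.float32);R=cv2.minAreaRect(P);print('plate',R,cv2.boxPoints(R))
for o in blobs(b,(240,182,292,215),.044,150,60,5): print('pin',o)
T=cv2.resize(f[165:260,225:425],None,fx=4,fy=4,interpolation=cv2.INTER_CUBIC)
cv2.imwrite('pics/c1.png',T[:,:,::-1])
cv2.imwrite('pics/c2.png',cv2.resize(a['frame'][190:370,140:340],None,fx=3.3,fy=3.3,interpolation=cv2.INTER_CUBIC)[:,:,::-1])
E
```

```text
top
(array([ 0.4711, -0.0891], dtype=float32), 0.4724, -0.087, 77.5, array([344.7, 240. ]))
(array([ 0.5284, -0.2684], dtype=float32), 0.5284, -0.2665, 37.4, array([404.6, 219.2]))
(array([ 0.6254, -0.1082], dtype=float32), 0.6282, -0.1095, 56.0, array([349.2, 187.6]))
scene
(array([ 0.5309, -0.2661], dtype=float32), 0.5312, -0.2645, 43.0, array([161.4, 357.7]))
(array([ 0.5456, -0.1633], dtype=float32), 0.544, -0.1626, 37.5, array([198.4, 322.1]))
(array([ 0.6317, -0.1119], dtype=float32), 0.6303, -0.1082, 62.6, array([246.7, 322.4]))
(array([ 0.4746, -0.0816], dtype=float32), 0.4743, -0.0852, 86.9, array([194.8, 280. ]))
plate ((0.5616045594215393, 0.15209855139255524), (0.1293194591999054, 0.15977825224399567), 76.21788024902344) [[0.46861166 0.10833248]
 [0.62378967 0.07026844]
 [0.65459746 0.19586462]
 [0.49941945 0.23392865]]
pin (array([0.5991, 0.1139], dtype=float32), 0.5989, 0.115, 10.7, array([274.4, 196.4]))
pin (array([0.6115, 0.1685], dtype=float32), 0.613, 0.1709, 6.7, array([255.3, 192.5]))
pin (array([0.6114, 0.0854], dtype=float32), 0.6114, 0.0859, 13.2, array([284.2, 192. ]))
pin (array([0.6192, 0.1391], dtype=float32), 0.6183, 0.1391, 12.2, array([265.5, 189.7]))
pin (array([0.6366, 0.1845], dtype=float32), 0.6367, 0.1864, 13.2, array([249.7, 184. ]))
```

View pics/c1.png

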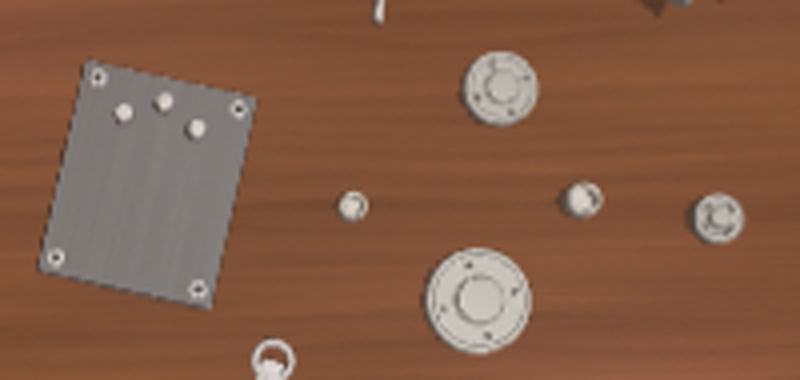

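View pics/c2.png

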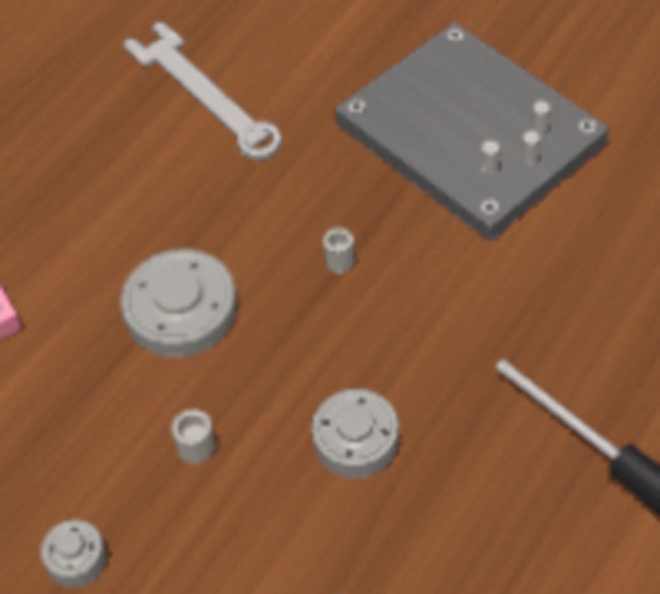

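The middle cap is the one at top (349,187). It measures 56 mm across against 77 and 37 mm for the others, and the crop shows its boss and bolt holes. It sits at about (0.627,-0.109). The plate is the dark one, with the seat near (0.586,0.146) and its x axis at yaw ≈ -13.8°. The pins measured agree with that.

>>> {"name": "carry_out", "arguments": {
  "commands": [0.52,-0.93,0,0.575,-1,0.52,-0.93,0,0.575,-1,0.52,-0.93,0,0,-1,0.52,-0.93,0,0,-1,0.52,-0.93,0,0,-1,0.52,-0.93,0,0,-1,0.52,-0.93,0,0,-1,0.52,-0.93,0,0,-1]
}}

```text
time_s: 1.0
tcp_pos: [0.3803, 0.3411, 0.2487]
eef_rot: [-180.0, -0.0, -13.8]
contact_force: [0.8, -0.2, -0.2]
gripper_width: 0.0879
```

>>> {"name": "carry_out", "arguments": {
  "commands": [0.52,-0.93,0,0,-1,0.52,-0.93,0,0,-1,0.52,-0.93,0,0,-1,0.52,-0.93,0,0,-1,0.52,-0.93,0,0,-1,0.52,-0.93,0,0,-1,0.52,-0.93,0,0,-1,0.52,-0.93,0,0,-1]
}}

```text
time_s: 1.8
tcp_pos: [0.5468, 0.0434, 0.2487]
eef_rot: [-180.0, -0.0, -13.8]
contact_force: [-0.5, 0.6, -0.2]
gripper_width: 0.0875
```

```bash
python3 - <<'E'
from h import *
a=cap('scene','s2.png');b=cap('top','t2.png')
print(ray(b,(350.7,186.5),.024),ray(a,(247.6,318.5),.024))
# pins tops in scene (crop c2 /3.3): 
for u,v in((542,106),(532,138),(490,148)): print(ray(a,(140+u/3.3,190+v/3.3),.044))
for u,v in((123,113),(164,101),(197,127)): print(ray(b,(225+u/4,165+v/4),.044))
print(telemetry.get_state()['tcp_pos'])
E
```

```text
[ 0.62759915 -0.11161413  0.024     ] [ 0.6327613  -0.10915991  0.024     ]
[0.61495456 0.17065132 0.044     ]
[0.62320879 0.13972337 0.044     ]
[0.60209792 0.11630391 0.044     ]
[0.609303   0.16735242 0.044     ]
[0.61749725 0.13767644 0.044     ]
[0.59811993 0.11430745 0.044     ]
[0.54765804 0.04139199 0.24802851]
```

>>> {"name": "carry_out", "arguments": {
  "commands": [0.42,-0.76,-0.5,0,-1,0.42,-0.76,-0.5,0,-1,0.42,-0.76,-0.5,0,-1,0.42,-0.76,-0.5,0,-1,0.42,-0.76,-0.5,0,-1,0,0,0,0,-1,0,0,0,0,-1]
}}

```text
time_s: 2.6
tcp_pos: [0.6299, -0.1074, 0.1474]
eef_rot: [180.0, 0.1, -13.9]
contact_force: [0.0, 0.2, 0.2]
gripper_width: 0.0879
```

```bash
python3 - <<'E'
from h import *
a=cap('scene');b=cap('top')
for i in range(4): print(telemetry.get_state()['tcp_pos'])
cv2.imwrite('pics/c3.png',np.hstack([cv2.resize(c['frame'][y:y+100,x:x+100],(400,400),interpolation=cv2.INTER_CUBIC) for c,x,y in((a,200,250),(b,300,140))])[:,:,::-1])
E
```

```text
[ 0.63034493 -0.10626804  0.14906996]
[ 0.63034493 -0.10626804  0.14906996]
[ 0.63034493 -0.10626804  0.14906996]
[ 0.63034493 -0.10626804  0.14906996]
```

View pics/c3.png

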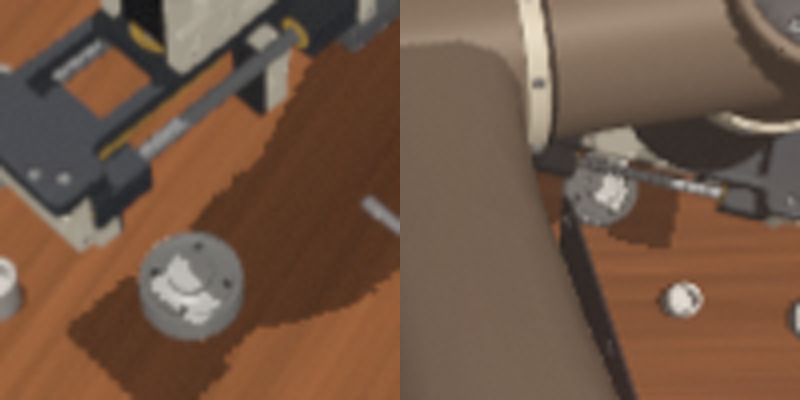

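The fingers straddle the cap in the scene crop, at about (190,285), and the nut is clear of them. Descending in two steps, then I'll grip.

>>> {"name": "carry_out", "arguments": {
  "commands": [0,-0.08,-0.8,0,-1,0,0,-0.8,0,-1,0,0,-0.7,0,-1,0,0,-0.5,0,-1,0,0,-0.2,0,-1,0,0,0,0,-1]
}}

```text
time_s: 3.3
tcp_pos: [0.6301, -0.1092, 0.0285]
eef_rot: [180.0, 0.0, -13.8]
contact_force: [-0.7, -0.2, -0.2]
gripper_width: 0.0876
```

```bash
python3 - <<'E'
from h import *
a=cap('scene');s=telemetry.get_state();print(s['tcp_pos'],s['contact_force'])
cv2.imwrite('pics/c4.png',cv2.resize(a['frame'][250:370,180:330],(750,600),interpolation=cv2.INTER_CUBIC)[:,:,::-1])
E
```

```text
[ 0.63078094 -0.10935286  0.02952104] [-0.11875895 -0.4099013   0.37889464]
```

View pics/c4.png

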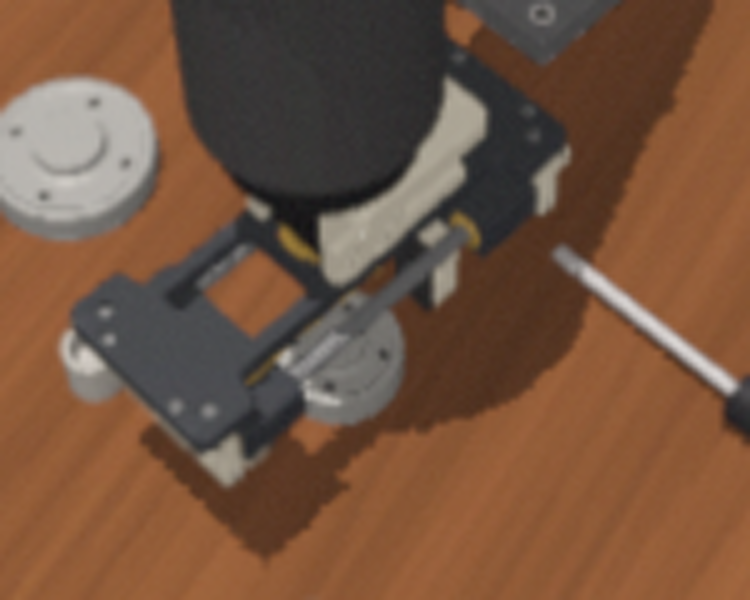

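The pad tips, at about (235,460) and (440,270) in the crop, straddle the cap at (350,360). It is centred. Lowering 3 mm, then closing gently.

>>> {"name": "carry_out", "arguments": {
  "commands": [0,0,-0.08,0,-1,0,0,0,0,0,0,0,0,0,0.6,0,0,0,0,0.6,0,0,0,0,0.6,0,0,0,0,0.6,0,0,0,0,0.6,0,0,0,0,0.6],
  "grip_force": 20
}}

```text
time_s: 4.15
tcp_pos: [0.6306, -0.11, 0.0256]
eef_rot: [-180.0, -0.0, -13.8]
contact_force: [-0.7, 0.5, 2.3]
gripper_width: 0.0535
```

>>> {"name": "carry_out", "arguments": {
  "commands": [0,0,0.3,0,0.6,0,0,0.6,0,0.6,0,0,0.8,0,0.6,0,0,0.8,0,0.6,0,0,0,0,0.6]
}}

```text
time_s: 4.65
tcp_pos: [0.633, -0.1103, 0.1311]
eef_rot: [-179.9, -0.4, -13.8]
contact_force: [0.5, 0.5, -1.2]
gripper_width: 0.0536
```

>>> {"name": "carry_out", "arguments": {
  "commands": [-0.22,0.82,0,0,0.6,-0.22,0.82,0,0,0.6,-0.22,0.82,0,0,0.6,-0.22,0.82,0,0,0.6,-0.22,0.82,0,0,0.6,-0.22,0.82,0,0,0.6,-0.22,0.82,0,0,0.6,-0.22,0.82,0,0,0.6]
}}

```text
time_s: 5.45
tcp_pos: [0.559, 0.1533, 0.1255]
eef_rot: [180.0, 0.0, -13.8]
contact_force: [0.6, 0.3, -2.2]
gripper_width: 0.0535
```

>>> {"name": "carry_out", "arguments": {
  "commands": [0,0,-0.6,0,0.6,0,0,-0.3,0,0.6,0,0,0,0,0.6]
}}

```text
time_s: 5.75
tcp_pos: [0.5583, 0.1512, 0.0873]
eef_rot: [179.8, 0.2, -13.9]
contact_force: [0.6, -0.1, -1.6]
gripper_width: 0.0532
```

```bash
python3 - <<'E'
from h import *
a=cap('scene');b=cap('top');s=telemetry.get_state();print(s['tcp_pos'],s['contact_force'],s['gripper_width'])
cv2.imwrite('pics/c5.png',cv2.resize(a['frame'][170:290,210:360],(750,600),interpolation=cv2.INTER_CUBIC)[:,:,::-1])
E
```

```text
[0.55993126 0.15152797 0.0893371 ] [ 0.56137929  1.10173153 -1.45338326] 0.053494158139214036
```

View pics/c5.png

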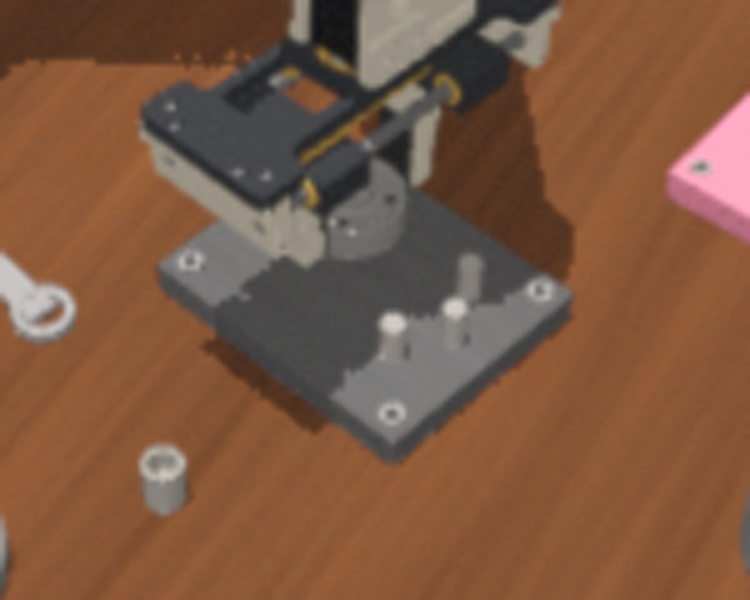

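The cap is held level above the plate at crop (365,215), on the open side and centred on the pins at (393,325), (455,310) and (470,265). Lowering.

>>> {"name": "carry_out", "arguments": {
  "commands": [0,0,-0.4,0,0.6,0,0,-0.4,0,0.6,0,0,-0.2,0,0.6,0,0,-0.03,0,0.6,0,0,0,0,0.6]
}}

```text
time_s: 6.35
tcp_pos: [0.5603, 0.1521, 0.0487]
eef_rot: [-180.0, -0.0, -13.9]
contact_force: [-0.6, -0.8, -2.0]
gripper_width: 0.0535
```

>>> {"name": "carry_out", "arguments": {
  "commands": [0,0,-0.03,0,0.6,0,0,0,0,0.6]
}}

```text
time_s: 6.55
tcp_pos: [0.5603, 0.1525, 0.0475]
eef_rot: [-180.0, -0.0, -13.8]
contact_force: [-0.4, -0.6, -1.5]
gripper_width: 0.0536
```

Force is still about -1.5 N (the cap's weight), so I'll go down 1 mm at a time.

>>> {"name": "carry_out", "arguments": {
  "commands": [0,0,-0.025,0,0.6,0,0,0,0,0.6]
}}

```text
time_s: 6.75
tcp_pos: [0.5599, 0.1524, 0.0461]
eef_rot: [-180.0, -0.0, -13.8]
contact_force: [-0.5, 0.5, -1.4]
gripper_width: 0.0529
```

>>> {"name": "carry_out", "arguments": {
  "commands": [0,0,-0.015,0,0.6,0,0,0,0,0.6]
}}

```text
time_s: 6.95
tcp_pos: [0.5599, 0.1524, 0.0456]
eef_rot: [-180.0, -0.0, -13.8]
contact_force: [-1.0, 0.5, 2.3]
gripper_width: 0.0534
```

In contact (+2.3 N). Opening slowly, rising, and backing off to look.

>>> {"name": "carry_out", "arguments": {
  "commands": [0,0,0,0,-0.3,0,0,0,0,-0.6,0,0,0,0,-1,0,0,0,0,-1,0,0,0,0,-1,0,0,0.4,0,-1,0,0,0.8,0,-1,0,0,0.8,0,-1]
}}

```text
time_s: 7.75
tcp_pos: [0.5594, 0.152, 0.1257]
eef_rot: [179.9, 0.1, -13.8]
contact_force: [0.4, 1.3, -0.4]
gripper_width: 0.0872
```

>>> {"name": "carry_out", "arguments": {
  "commands": [-0.8,0.2,0.5,0,1,-0.8,0.2,0.5,0,1,-0.8,0.2,0,0,1,0,0,0,0,1,0,0,0,0,1,0,0,0,0,1,0,0,0,0,1,0,0,0,0,1]
}}

```text
time_s: 8.55
tcp_pos: [0.4643, 0.1761, 0.1649]
eef_rot: [180.0, 0.0, -13.9]
contact_force: [0.3, 0.1, 0.3]
gripper_width: 0.0294
```

```bash
python3 - <<'E'
from h import *
a=cap('scene');b=cap('top');s=telemetry.get_state();print(s['tcp_pos'],s['contact_force'],s['gripper_width'])
cv2.imwrite('pics/c6.png',np.hstack([cv2.resize(c['frame'][y:y+90,x:x+90],(400,400),interpolation=cv2.INTER_CUBIC) for c,x,y in((a,240,180),(b,220,165))])[:,:,::-1])
E
```

```text
[0.46418284 0.17606827 0.16494177] [-0.31865813 -0.24909386  0.23594278] 0.021303314919204876
```

View pics/c6.png

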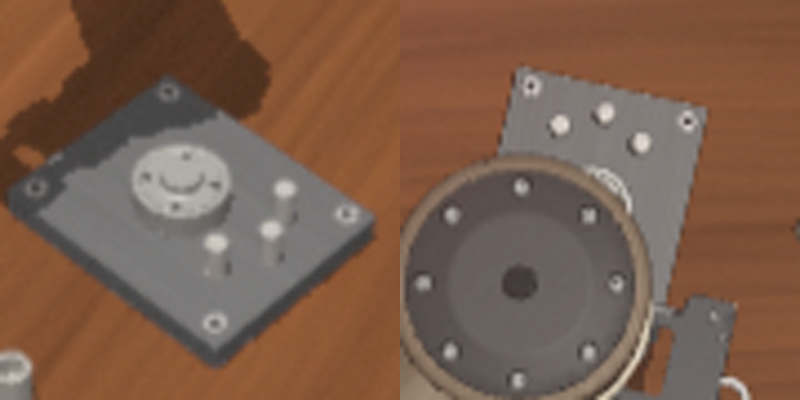

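The cap lies flat and free at left-crop (182,185), short of the pins at (285,188), (271,230) and (216,243). Boss top and pin tops share one height (44 mm), so I can compare them directly.

```bash
cat > rel.py <<'E'
from h import *
def rel(a,boss,pins,th=-13.8):
    s=90/400
    g=lambda p:ray(a,(240+(p[0]+.5)*s-.5,180+(p[1]+.5)*s-.5),.044)[:2]
    B=g(boss);P=np.array([g(p) for p in pins])  # order: left(+y), mid, right
    e=P[2]-P[0];th=np.degrees(np.arctan2(-e[0]*-1,-e[1])) ;t=np.radians(-np.degrees(np.arctan2(-e[0],-e[1])))
    ang=np.arctan2(e[1],e[0])+np.pi/2;x=np.array([np.cos(ang),np.sin(ang)]);y=np.array([-x[1],x[0]])
    seat=P.mean(0)-x*(33+2*33*np.cos(np.radians(55)))/3e3
    print('yaw',np.degrees(ang),'seat',seat,'cap',B,'cap in nest mm',1e3*np.array([x@(B-seat),y@(B-seat)]))
E
python3 - <<'E'
from rel import *
rel(cap('scene'),(183,176),[(285,188),(271,230),(216,243)])
E
```

```text
yaw -13.632121517946468 seat [0.58890847 0.14835075] cap [0.56197635 0.15022573] cap in nest mm [-26.61531651  -4.5253909 ]
```

The cap sits at about (-27, -3.5) mm in the nest frame. I'll push from behind with shut fingers, turned about 7° to aim at the seat. First I'll get behind it and go down.

>>> {"name": "carry_out", "arguments": {
  "commands": [0.45,-0.2,-0.5,0.9,1,0.45,-0.22,-0.5,0.85,1,0,0,-0.5,0,1,0,0,-0.5,0,1,0,0,-0.5,0,1,0,0,-0.3,0,1,0,0,-0.14,0,1,0,0,0,0,1],
  "grip_force": 10
}}

```text
time_s: 9.5
tcp_pos: [0.4998, 0.1594, 0.0473]
eef_rot: [180.0, 0.0, -6.8]
contact_force: [0.3, -0.4, 0.5]
gripper_width: 0.0005
```

>>> {"name": "carry_out", "arguments": {
  "commands": [0.07,-0.008,0,0,1,0.07,-0.008,0,0,1,0.07,-0.008,0,0,1,0.07,-0.008,0,0,1,0.07,-0.008,0,0,1,0.07,-0.008,0,0,1,0.07,-0.008,0,0,1,0.07,-0.008,0,0,1]
}}

```text
time_s: 10.3
tcp_pos: [0.5224, 0.1569, 0.0477]
eef_rot: [180.0, 0.0, -6.8]
contact_force: [-1.6, -0.3, 1.0]
gripper_width: 0.0006
```

>>> {"name": "carry_out", "arguments": {
  "commands": [0.06,-0.007,0,0,1,0.06,-0.007,0,0,1,0.06,-0.007,0,0,1,0.06,-0.007,0,0,1,0.06,-0.007,0,0,1]
}}

```text
time_s: 10.8
tcp_pos: [0.5345, 0.1555, 0.0477]
eef_rot: [180.0, 0.0, -6.8]
contact_force: [-1.3, 0.4, 0.3]
gripper_width: 0.0006
```

```bash
python3 - <<'E'
from h import *
a=cap('scene')
cv2.imwrite('pics/c7.png',cv2.resize(a['frame'][180:270,240:330],(540,540),interpolation=cv2.INTER_CUBIC)[:,:,::-1])
E
```

```text
(no output)
```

View pics/c7.png

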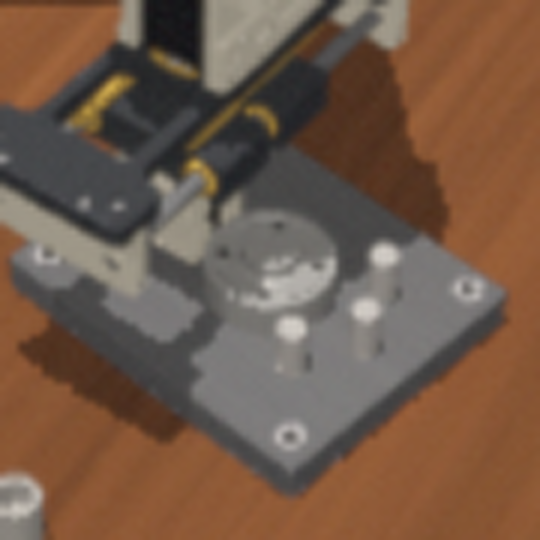

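The cap at (272,265) is moving flat ahead of the fingers, with force around 1.3 N. I'll continue in smaller steps and watch the force.

>>> {"name": "carry_out", "arguments": {
  "commands": [0.05,-0.006,0,0,1,0.05,-0.006,0,0,1,0.05,-0.006,0,0,1,0.05,-0.006,0,0,1,0.05,-0.006,0,0,1]
}}

```text
time_s: 11.35
tcp_pos: [0.5445, 0.1543, 0.0477]
eef_rot: [180.0, -0.0, -6.8]
contact_force: [-0.9, 0.1, -0.0]
gripper_width: 0.0006
```

>>> {"name": "carry_out", "arguments": {
  "commands": [0.025,-0.003,0,0,1,0.025,-0.003,0,0,1,0.025,-0.003,0,0,1]
}}

```text
time_s: 11.65
tcp_pos: [0.5473, 0.154, 0.0477]
eef_rot: [180.0, 0.0, -6.8]
contact_force: [-1.2, -0.0, 0.9]
gripper_width: 0.0001
```

```bash
python3 - <<'E'
from h import *
a=cap('scene');print(telemetry.get_state()['contact_force'])
cv2.imwrite('pics/c8.png',cv2.resize(a['frame'][180:270,240:330],(400,400),interpolation=cv2.INTER_CUBIC)[:,:,::-1])
E
```

```text
[-0.67879247  0.16344613  0.22733694]
```

View pics/c8.png

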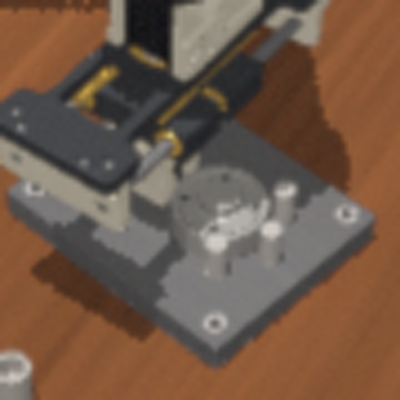

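The cap at (222,210) is almost at the pins, with force still about 1 N. Continuing with force checks.

>>> {"name": "carry_out", "arguments": {
  "commands": [0.025,-0.003,0,0,1,0.025,-0.003,0,0,1]
}}

```text
time_s: 11.9
tcp_pos: [0.5494, 0.1538, 0.0478]
eef_rot: [-180.0, -0.0, -6.8]
contact_force: [-0.4, -0.2, -0.9]
gripper_width: 0.0003
```

>>> {"name": "carry_out", "arguments": {
  "commands": [0.025,-0.003,0,0,1,0.025,-0.003,0,0,1]
}}

```text
time_s: 12.1
tcp_pos: [0.5509, 0.1535, 0.0476]
eef_rot: [180.0, 0.0, -6.9]
contact_force: [-5.7, 3.8, 1.8]
gripper_width: 0.0002
```

>>> {"name": "carry_out", "arguments": {
  "commands": [0.02,-0.002,0,0,1,0,0,0,0,1]
}}

```text
time_s: 12.3
tcp_pos: [0.551, 0.1535, 0.0476]
eef_rot: [180.0, 0.1, -6.9]
contact_force: [-7.4, 3.8, 3.8]
gripper_width: 0.0004
```

Contact, with the reaction slanted sideways: it may be wedged on the pins short of full seating. Pressing a little more.

>>> {"name": "carry_out", "arguments": {
  "commands": [0.02,0,0,0,1,0,0,0,0,1]
}}

```text
time_s: 12.5
tcp_pos: [0.5511, 0.1535, 0.0476]
eef_rot: [180.0, 0.2, -6.9]
contact_force: [-10.3, 4.6, 5.9]
gripper_width: 0.0006
```

>>> {"name": "carry_out", "arguments": {
  "commands": [0.02,0,0,0,1,0,0,0,0,1]
}}

```text
time_s: 12.7
tcp_pos: [0.5513, 0.1534, 0.0476]
eef_rot: [179.9, 0.2, -6.9]
contact_force: [-13.6, 5.7, 8.1]
gripper_width: 0.0001
```

Firm and no longer moving. Backing straight off, then measuring.

>>> {"name": "carry_out", "arguments": {
  "commands": [-0.1,0.012,0,0,1,-0.3,0.036,0,0,1,-0.5,0.06,0,0,1,-0.5,0.06,0.5,0,1,-0.5,0.06,0.8,0,1,-0.5,0.06,0.8,0,1,-0.5,0.06,0.5,0,1,0,0,0,0,1]
}}

```text
time_s: 13.5
tcp_pos: [0.437, 0.1682, 0.1548]
eef_rot: [-179.7, -0.2, -6.8]
contact_force: [0.7, -0.9, 0.5]
gripper_width: 0.0006
```

```bash
python3 - <<'E'
from h import *
a=cap('scene','s9.png');b=cap('top','t9.png')
cv2.imwrite('pics/c9.png',np.hstack([cv2.resize(c['frame'][y:y+60,x:x+60],(400,400),interpolation=cv2.INTER_CUBIC) for c,x,y in((a,265,200),(b,235,170))])[:,:,::-1])
E
```

```text
(no output)
```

View pics/c9.png

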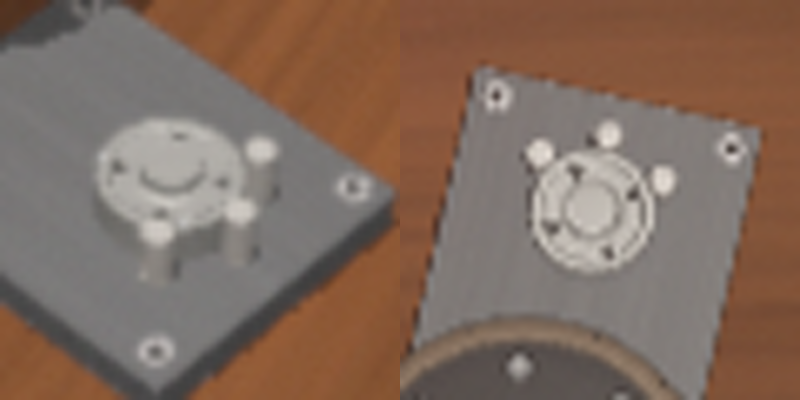

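```bash
python3 - <<'E'
from h import *
b=cap('top');a=cap('scene')
s=60/400
def run(c,ox,oy,boss,rim,pins):
    g=lambda p,z:ray(c,(ox+(p[0]+.5)*s-.5,oy+(p[1]+.5)*s-.5),z)[:2]
    P=np.array([g(p,.044) for p in pins])
    for B in (g(boss,.044),g(rim,.038)): print(B,'dist mm',np.round(1e3*np.linalg.norm(P-B,axis=1),1))
    print('pin-pin',[round(1e3*np.linalg.norm(P[i]-P[j]),1) for i,j in((0,1),(1,2),(0,2))],'true 30.5 30.5 54.1')
run(b,235,170,(191.5,209),(193,210.5),[(140,153),(209,133),(264,180)])
run(a,265,200,(172,165),(170,172),[(261,149),(240,210),(157,231)])
E
```

```text
[0.58657997 0.14603423] dist mm [33.  34.  33.7]
[0.58678544 0.1453993 ] dist mm [33.3 33.7 33.1]
pin-pin [np.float64(31.1), np.float64(31.4), np.float64(54.8)] true 30.5 30.5 54.1
[0.58985255 0.1474873 ] dist mm [33.1 31.6 31.8]
[0.58840951 0.1490081 ] dist mm [33.2 33.4 33.7]
pin-pin [np.float64(30.4), np.float64(31.1), np.float64(54.6)] true 30.5 30.5 54.1
```

Distances to the three pins come out at about 33 mm in both views, so it is seated to within about 0.7 mm. The push's reaction was slanted, so to rule out friction holding it off a side pin I'll give it one more straight nudge along the nest axis.

>>> {"name": "carry_out", "arguments": {
  "commands": [0.57,-0.04,0,-0.9,1,0.57,-0.04,0,-0.85,1,0.57,-0.04,-0.3,0,1,0.56,-0.05,-0.6,0,1,0,0,-0.7,0,1,0,0,-0.7,0,1,0,0,-0.37,0,1,0,0,0,0,1]
}}

```text
time_s: 14.5
tcp_pos: [0.5279, 0.1594, 0.0429]
eef_rot: [179.8, 0.2, -13.9]
contact_force: [0.2, 0.0, 0.2]
gripper_width: 0.0005
```

>>> {"name": "carry_out", "arguments": {
  "commands": [0.12,-0.029,0,0,1,0.12,-0.029,0,0,1,0.12,-0.029,0,0,1,0.1,-0.024,0,0,1,0.05,-0.012,0,0,1,0.02,-0.005,0,0,1,0,0,0,0,1]
}}

```text
time_s: 15.2
tcp_pos: [0.5498, 0.1554, 0.045]
eef_rot: [-180.0, -0.0, -13.8]
contact_force: [0.4, 0.8, -0.5]
gripper_width: 0.0008
```

>>> {"name": "carry_out", "arguments": {
  "commands": [0.025,-0.006,0.05,0,1,0.02,-0.005,0,0,1]
}}

```text
time_s: 15.4
tcp_pos: [0.5506, 0.1549, 0.047]
eef_rot: [180.0, 0.1, -13.8]
contact_force: [-4.6, 2.8, -0.3]
gripper_width: 0.0005
```

>>> {"name": "carry_out", "arguments": {
  "commands": [0.02,-0.005,0,0,1,0,0,0,0,1]
}}

```text
time_s: 15.6
tcp_pos: [0.5508, 0.1549, 0.0468]
eef_rot: [180.0, 0.1, -13.9]
contact_force: [-6.9, 2.8, 3.3]
gripper_width: 0.0008
```

>>> {"name": "carry_out", "arguments": {
  "commands": [0.02,-0.005,0,0,1,0,0,0,0,1]
}}

```text
time_s: 15.8
tcp_pos: [0.5509, 0.1548, 0.0467]
eef_rot: [179.9, 0.2, -13.8]
contact_force: [-9.9, 4.7, 5.6]
gripper_width: 0.0005
```

Firm again. A small sideways rub (±1.6 mm) while pressed will settle it against both side pins. Then I'll back off.

>>> {"name": "carry_out", "arguments": {
  "commands": [0.01,0.04,0,0,1,0,0,0,0,1,-0.01,-0.04,0,0,1,-0.01,-0.04,0,0,1,0,0,0,0,1,0.01,0.04,0,0,1,0,0,0,0,1]
}}

```text
time_s: 16.5
tcp_pos: [0.5509, 0.155, 0.0466]
eef_rot: [179.9, 0.2, -13.8]
contact_force: [-10.1, 5.8, 3.1]
gripper_width: 0.0008
```

>>> {"name": "carry_out", "arguments": {
  "commands": [-0.05,0.012,0,0,1,-0.3,0.073,0,0,1,-0.5,0.12,0,0,1,-0.5,0.12,0.5,0,1,-0.5,0.12,0.8,0,1,-0.5,0.12,0.8,0,1,-0.5,0.12,0.5,0,1,0,0,0,0,1]
}}

```text
time_s: 17.3
tcp_pos: [0.4384, 0.1831, 0.1542]
eef_rot: [-179.7, -0.2, -13.7]
contact_force: [0.6, 0.6, 0.4]
gripper_width: 0.0005
```

```bash
python3 - <<'E'
from h import *
a=cap('scene','s10.png');b=cap('top','t10.png')
cv2.imwrite('pics/c10.png',np.hstack([cv2.resize(c['frame'][y:y+60,x:x+60],(400,400),interpolation=cv2.INTER_CUBIC) for c,x,y in((a,265,200),(b,235,170))])[:,:,::-1])
o=cv2.imread('pics/t9.png')[:,:,::-1];print('top change', np.abs(o[180:220,245:280].astype(int)-b['frame'][180:220,245:280]).mean())
from m import blobs
for x in blobs(b,(325,170,425,260),.018,90):print(x)
E
```

```text
top change 1.075952380952381
(array([ 0.4732, -0.0901], dtype=float32), 0.4717, -0.0869, 77.4, array([345.1, 239.3]))
(array([ 0.527 , -0.2669], dtype=float32), 0.5281, -0.2666, 37.3, array([404.1, 219.8]))
```

View pics/c10.png

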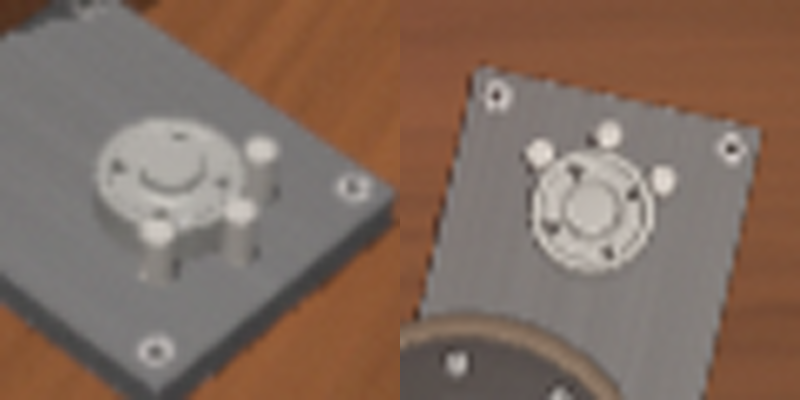

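The cap hasn't moved since the first push (image change is noise only). It lies flat against the pins, with its centre at top-crop (592,210) and the pins at (540,153), (609,133) and (664,180). The other two caps are where they were. Handing in.

```bash
python3 -c "
from plant import r
print(r.close_job())"
```

```text
the job is handed in; nothing more can be done
None
```

I placed the 54 mm cap flat on the dark nest plate, about 27–29 mm short of the pins, and let go. Then I pushed it from behind with the shut fingers until it was firm against the pins, peaking at about 17 N on the tool.

The push's reaction was slanted sideways, so I gave it a second straight nudge with a small sideways rub (about 12 N). The cap did not move any further.

**Seating:** the cap lies flat, and the distances from its centre to the three pins measure 33.0–34.0 mm in the top view (33 expected). In the scene view they came out at 31.6–33.7 mm, depending on where I took the cap's centre. The pictures resolve only about 1 mm, so contact with all three pins rests on the push forces as well as the pictures.

**Cameras:** the two views disagreed by about 2–5 mm in absolute position, so I relied on distances within each picture.

**Other caps and the arm:** the large and small caps are where they were. The arm stood clear of everything at hand-in, at about 17 s of the 50 s allowed.

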